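Show the blue tile to the studio camera

ROBOT

A 6-joint arm with a two-finger parallel gripper is mounted at the origin on the work surface. World frame = base frame: x ahead of the robot, y to its left, z up, the work surface at z = 0. Lengths are in mm, angles in rad, forces in N, time in s.
With the tool pointing down it reaches from about 350 to 875 mm from the base axis. Payload 4.2 kg.
Tool frame: the origin (TCP) lies at the very end of the fingers, on their centre line; the grasp point (between the pads) lies 19 mm behind it; z points along the fingers, y is the line along which they close (so a half turn about z gives the same grasp; the last joint's range is limited). The gripper opens to 85 mm and grips with 20 to 120 N. Pads are 22 mm wide; open, the fingers measure 114 mm over their backs; the gripper's body (76 mm by 85 mm) begins 54 mm behind the grasp point. The pads swing forward as they close: fully open they stand 13 mm farther back than shut.
Start: joints at [-1.008, 0.385, 0.008, 0, -1.194, -0.259], TCP at [186.983, -596.353, 231.312] pointing down, gripper open.
Joint ranges: [-3.14, 3.14], [-1.21, 2.06], [-1.07, 1.41], [-3.16, 2.05], [-2.99, -0.16], [-3.1, 3.1]. Speed limits (rad/s): [2.79, 2.79, 3.14, 3.14, 3.14, 3.14].

INTERFACE

Orientations are given as a unit quaternion [x, y, z, w].
In Python, from bench import read_state, get_image, get_calibration, job_done gives the robot as it stands.
- The arm moves only by the shell command python3 -m creep 'ROWS'. ROWS is a JSON object of lists of equal length, an entry for each row: "translation": the shift along the world's x, y, z in cm, a list of three; "delta_rot": the turn, a rotation vector about the world's x, y, z in degrees, a list of three; "hand": the finger opening in cm, from 0 to 8.54. A call has 1 to 8 rows; each row is the pose to reach, as a shift and turn from the pose commanded when the call began; what a row does not reach only later rows make up. A row lasts 1/8 s, in which the tool goes at most 62.5 mm and 10.7 degrees, less where a joint would pass 70% of its speed; a pose out of reach is approached as far as the arm can. A call with a gripper value outside its range is refused whole. The fingers move at their own pace and stop on an object; the grip force is fixed at half the most. Time passes only in rows, so rows that repeat a pose let the fingers close. It gives the time, the measured TCP pose, the force, the opening and the grip force at its end, in the units of the state.
- read_state(): the state, without advancing time (a new reading comes with each control period).
- get_image(name): name is "side" or "top"; returns (picture, depth): 384x512x3 uint8, red, green, blue; 384x512 float32, mm along the optical axis (not along the pixel's ray), 0 where there is no reading.
- get_calibration(name): a dict with "intrinsics" (3x3 intrinsics, pixels), "dist" ([k1, k2, p1, p2, k3] as OpenCV has them; the pictures are not rectified), "xyz" and "attitude" of the camera in the world. Camera axes: x right, y down, z forward; pixel columns grow to the right and rows downward; lengths in mm; the calibration is good to about 2 mm. A picture is of the moment at which its call begins. get_calibration takes no time and is no camera call.
- job_done(): hands the job in; it is judged then, once.
The state is a dict: "clock": time; "joints": joint angles; "joint_vel": joint speeds; "joint_efforts": joint torques, N m; "position": TCP position; "ee_rot": TCP orientation; "contact_force": force on the tool from outside, world axes, zero at the start; "wrist_torque": the same for the moment, N m; "gripper_width": finger opening in mm; "grasp_force": force on a finger pad.
Only numpy, scipy, OpenCV 4.12 (cv2) and the standard library are available. Lean on these libraries where they do the work, as an engineer would, in place of code of your own. Each camera call takes 0.05 s, during which the arm holds its last target. There are 200 camera calls.

TASK

First press the red button on the white timer box fully down and let it spring back up, to start the camera's self-timer. Then take the blue painted tile out of the drying rack and hold it up in the air for the camera: its centre at the camera's focus point (20 cm above the table, over the orange cross), flower side squarely facing the tilted lens, top edge up and level. Finish while still holding it there steadily in the gripper; do not touch the camera or its stand, and leave the other tiles and everything else on the table where they are.

Things in the scene. Friction and masses are not known exactly. Their poses are not given: they have to be found in the camera images.
- shutter (a joint): travel of the red push button: 0 m released, 0.006 m fully down; it presses straight down against a spring, about 5 N fully down, and springs back when let go
- shutter_top (a point): centre of the top of the red button, a 28 mm wide round cap in a black housing on a fixed white timer box 75 x 60 x 22 mm, on the robot's left; z is up
- rack: fixed wooden drying rack, base 190 x 110 x 10 mm, origin at the centre of its underside on the table; three slots across it at x = -65, 0 and +65 mm, each 13 mm wide between two 8 mm ribs whose tops are 35 mm above the table; the tiles stand upright in the slots on the base, 10 mm above the table, one tile per slot in any order
- tile_blue: the blue tile, standing on edge in the rack: 10 mm thick (x), 90 mm wide (y), 90 mm high (z), 110 to 225 g. Origin at the middle of its bottom edge. +x points out of the painted side: blue with a white six-petal flower and yellow heart; the back (-x side, 3 mm of the thickness) is bare terracotta. +z points to its top edge, which in the rack is 100 mm above the table
- tile_blue_centre (a point): centre of the blue tile, 45 mm above its bottom edge, mid thickness; axes as tile_blue
- tile_green: green tile with a yellow four-leaf pattern, same size and attitude; leave it in the rack
- tile_yellow: yellow tile with red and white rings, same size and attitude; leave it in the rack
- camera_stand: fixed camera stand: black foot 12 mm high (a round plate 100 mm across with an orange cross, joined to a bar 70 mm wide that runs 270 mm along +x) with a 22 mm column at x = 250 mm, 312 mm high; origin on the table under the centre of the orange cross, +x from the cross to the column
- camera_head: camera on the stand, looking back and down, 25 degrees below level. Origin: centre of the lens front (54 mm black tube, orange ring); body behind it 40 x 105 x 70 mm. +x points from the lens back into the camera (25 degrees above level), y is level. A tile shown correctly has the same axes: painted side to the lens, leaning back 25 degrees, top edge away from the camera
- focus (a point): the camera's focus point, in free air: 200 mm in front of the lens on its axis, 200 mm above the table straight over the centre of the orange cross
- dish_white: white ceramic paint dish 96 mm wide, 28 mm high, loose bystander; origin under its centre
- dish_blue: blue ceramic paint dish 90 mm wide, 28 mm high, loose bystander; origin under its centre
- brush_jar: white jar 72 mm wide, 95 mm high, with brushes standing up to about 225 mm, loose bystander; origin under its centre
- paint_bottle: orange paint bottle 52 mm wide, 120 mm high, loose bystander; origin under its centre
- brush: paint brush 200 mm long lying on the table, loose bystander; origin near its middle, handle towards its -x
Not all that is in view belongs to the job. Several things have the shape of the rack; the one meant has the colours described above.

How it is judged:
By the outcome, as a careful person would: the job done as asked, in the order asked, and still so for the second after the job is handed in, while the arm keeps its last pose, push and grip.
It also fails if it takes over 40 s, if anything falls off the work surface, if the arm or the gripper's body presses on something with over 40 N, if the wrist force passes 120 N, or if a joint passes its speed limit or range.

## Working session

There is one attempt and no reset: what is moved stays moved. The work goes in short steps, Python scripts to look and compute and a shell command to move; the robot and the scene stay as the last step left them, time stands still between calls to the robot, and variables do not carry over. Pictures are saved under pics/ and viewed, at most 10 in all, crops included, and the job is handed in when it is done.

```bash
ls; mkdir -p pics; cat > h.py <<'E'
import numpy as np,cv2
from scipy.spatial.transform import Rotation as R
from bench import *
def cal(n):
    c=get_calibration(n);a=np.array(c["attitude"],float)
    M=R.from_quat(a).as_matrix() if a.size==4 else a.reshape(3,3)
    return np.array(c["intrinsics"]),np.array(c["dist"]),np.array(c["xyz"],float),M
def cloud(n,d):
    K,D,t,M=cal(n);h,w=d.shape
    u,v=np.meshgrid(np.arange(w),np.arange(h))
    p=cv2.undistortPoints(np.stack([u,v],-1).reshape(-1,1,2).astype(np.float64),K,D).reshape(h,w,2)
    P=np.concatenate([p,np.ones((h,w,1))],-1)*d[...,None]
    W=P@M.T+t;W[d==0]=np.nan
    return W
E
python3 - <<'E'
from h import *
print(read_state())
for n in("top","side"):
    print(n,get_calibration(n))
    p,d=get_image(n);np.savez(f"{n}0.npz",p=p,d=d)
    cv2.imwrite(f"pics/{n}0.png",cv2.resize(p[...,::-1],(768,576)))
E
```

```text
pics
{'clock': 0.0, 'joints': array([-1.00839328e+00,  3.85544957e-01,  6.61360073e-03, -5.10536738e-04,
       -1.19399902e+00, -2.58601544e-01]), 'joint_vel': array([ 0.00123456, -0.00093227, -0.00103065,  0.0003514 ,  0.00061248,
        0.00213833]), 'joint_efforts': array([-2.21217319e-04, -3.92284548e+01,  1.88396412e+01,  4.18623358e+00,
       -4.69894556e-03,  1.18821654e-05]), 'position': array([ 186.8116945 , -595.80756657,  230.22209185]), 'ee_rot': array([-1.51224086e-01,  9.88498903e-01,  1.07306226e-03, -2.08269442e-04]), 'contact_force': array([0.44405648, 0.75598832, 0.4890182 ]), 'wrist_torque': array([-0.00400344,  0.00376533,  0.01141621]), 'grasp_force': 0.0, 'gripper_width': 85.54687542294633}
top {'intrinsics': array([[380.64511141,   0.        , 262.69518003],
       [  0.        , 380.64511141, 189.04211524],
       [  0.        ,   0.        ,   1.        ]]), 'dist': array([-0.04440286,  0.        ,  0.        ,  0.        ,  0.        ]), 'xyz': array([ 247.52269397,   29.51803065, 1397.60745708]), 'attitude': array([-0.68013507,  0.72613268, -0.07543982,  0.06675663])}
side {'intrinsics': array([[444.97838687,   0.        , 249.65341928],
       [  0.        , 444.97838687, 193.978092  ],
       [  0.        ,   0.        ,   1.        ]]), 'dist': array([0.0556745, 0.       , 0.       , 0.       , 0.       ]), 'xyz': array([  386.63508709, -1035.41755727,  1282.73218502]), 'attitude': array([ 0.92761871, -0.02793082,  0.02036586, -0.37192558])}
```

View pics/top0.png

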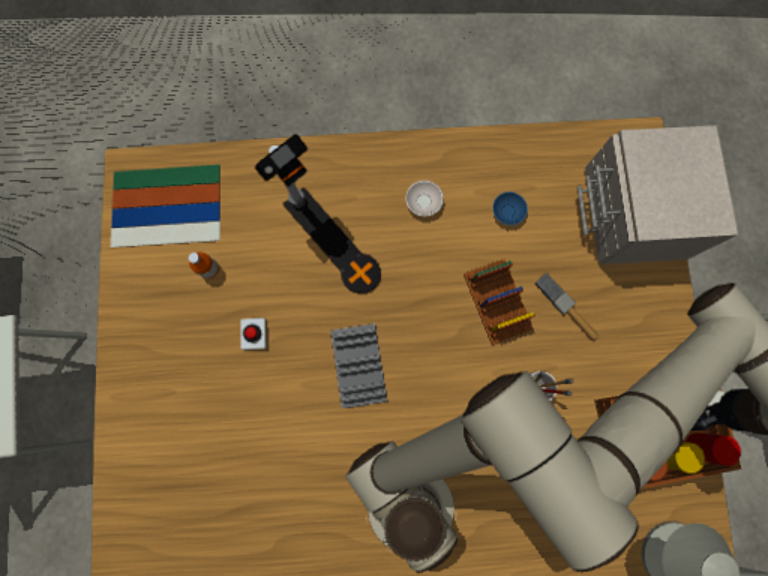

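View pics/side0.png

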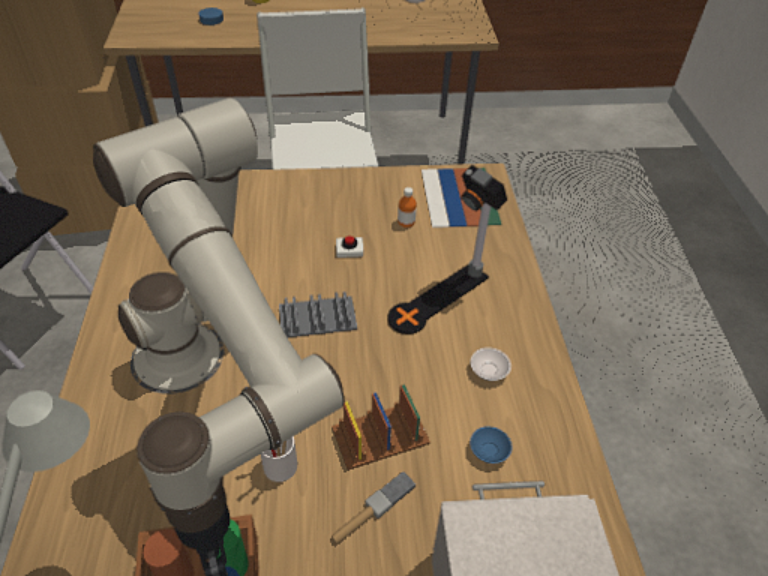

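Top view: button at (252,333), cross (361,273), camera head (281,157), rack with tiles green/blue/yellow around (500,297), blue in the middle slot. The side view shows the same. Next I'll measure and zoom in.

```bash
cat > m.py <<'E'
from h import *
C=[]
for n in("top","side"):
    z=np.load(n+"0.npz");p,d=z["p"],z["d"];W=cloud(n,d)
    hsv=cv2.cvtColor(p,cv2.COLOR_RGB2HSV);H,S,V=[hsv[...,i].astype(int) for i in range(3)]
    def roi(x0,y0,x1,y1):
        m=np.zeros(d.shape,bool);m[int(y0/1.5):int(y1/1.5),int(x0/1.5):int(x1/1.5)]=1;return m&(d>0)
    b={"top":dict(btn=(235,315,270,350),cross=(340,250,382,295),rack=(460,255,540,348),head=(250,130,310,185)),
       "side":dict(btn=(335,230,365,260),cross=(385,300,430,335),rack=(325,380,435,470),head=(455,160,510,215))}[n]
    def st(k,m):
        q=W[m];print(n,k,m.sum(),np.nanmedian(q,0).round(1),"min",np.nanmin(q,0).round(0),"max",np.nanmax(q,0).round(0)); return q
    st("btn",roi(*b["btn"])&((H<6)|(H>174))&(S>150)&(V>70))
    st("box",roi(*b["btn"])&(S<50)&(V>140))
    st("cross",roi(*b["cross"])&(H>6)&(H<22)&(S>150)&(V>130))
    st("headblk",roi(*b["head"])&(W[...,2]>250))
    st("ring",roi(*b["head"])&(H>3)&(H<22)&(S>140)&(W[...,2]>230))
    r=roi(*b["rack"])
    for k,m in dict(blue=(H>105)&(H<130)&(S>90),yellow=(H>22)&(H<32)&(S>150)&(V>100),green=(H>45)&(H<95)&(S>60)).items():
        m=r&m&(W[...,2]>40);q=st(k,m)
        t=q[q[:,2]>85]
        if len(t)>5:
            c=t[:,:2].mean(0);e=np.linalg.svd(t[:,:2]-c)[2][0];print("   top edge",len(t),c.round(1),np.degrees(np.arctan2(e[1],e[0])).round(1),np.ptp((t[:,:2]-c)@e).round(1),t[:,2].max().round(1))
    q=W[r&(W[...,2]>5)&(W[...,2]<40)];rc=cv2.minAreaRect(q[:,:2].astype(np.float32));print(n,"rack rect",rc)
    x0,y0,x1,y1=[int(v/1.5) for v in b["rack"]];C.append(cv2.resize(p[y0-5:y1+5,x0-5:x1+5,::-1],(390,440),interpolation=cv2.INTER_CUBIC))
cv2.imwrite("pics/rack0.png",np.hstack(C))
E
python3 m.py
```

```text
top btn 52 [429.  354.6  42.3] min [416. 341.  32.] max [440. 370.  48.]
top box 182 [429.8 353.9  20.7] min [393. 325.  -7.] max [466. 391.  34.]
top cross 240 [566.   75.5   3.7] min [512.  34.  -7.] max [627. 141.  18.]
top headblk 686 [724.3 210.4 335.4] min [692. 168. 276.] max [779. 278. 359.]
top ring 80 [711.2 204.5 309.7] min [694. 168. 276.] max [758. 276. 342.]
top blue 38 [ 470.2 -242.1   98.4] min [ 457. -289.   45.] max [ 486. -205.  107.]
   top edge 34 [ 472.2 -248.2] 106.3 88.5 107.4
top yellow 60 [ 410.2 -267.8  100.2] min [ 395. -309.   93.] max [ 424. -226.  106.]
   top edge 60 [ 410.4 -267.3] -74.0 87.9 106.0
top green 33 [ 533.5 -226.7   98.1] min [ 520. -272.   49.] max [ 549. -186.  106.]
   top edge 31 [ 534.6 -229.1] 106.4 89.9 106.2
top rack rect ((470.29644775390625, -254.37738037109375), (198.68820190429688, 225.72897338867188), 86.09314727783203)
side btn 27 [430.9 348.5  41.5] min [419. 339.  32.] max [440. 362.  49.]
side box 108 [434.4 338.9  21. ] min [393. 320.   9.] max [466. 386.  29.]
side cross 86 [564.9  83.8  13.4] min [537.  56.   7.] max [595. 116.  21.]
side headblk 636 [732.6 194.4 321.6] min [691. 164. 252.] max [798. 266. 362.]
side ring 48 [711.6 196.3 310.6] min [691. 180. 274.] max [737. 266. 338.]
side blue 40 [ 478.2 -259.1   97.5] min [ 463. -295.   53.] max [ 487. -206.  104.]
   top edge 35 [ 475.4 -252.7] -74.4 91.0 104.4
side yellow 66 [ 417.8 -288.    96.6] min [ 398. -315.   41.] max [ 426. -226.  103.]
   top edge 51 [ 413.4 -273.6] -73.9 91.0 102.7
side green 47 [ 543.3 -254.9   97.4] min [ 523. -278.   43.] max [ 551. -190.  106.]
   top edge 37 [ 538.6 -237.9] -73.5 90.6 105.7
side rack rect ((467.01361083984375, -217.58486938476562), (236.825927734375, 225.5174560546875), 2.590597152709961)
```

View pics/rack0.png

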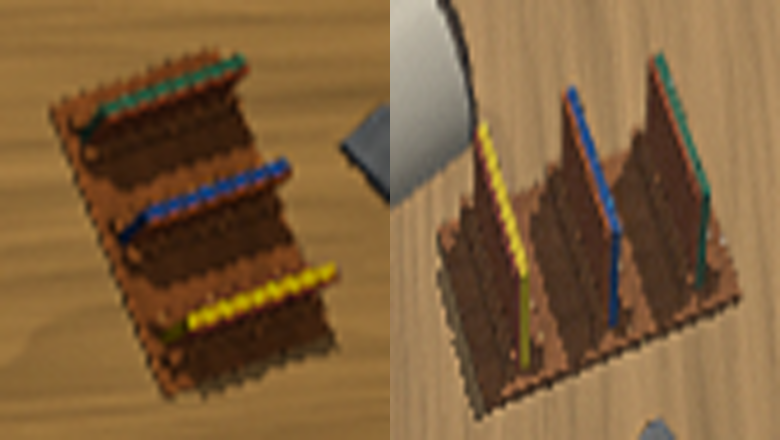

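Blue stands in the middle slot. The bare terracotta side faces the robot (−x), so the paint faces +x, with the normal at about +16°. One refinement round: rays intersected with planes of known height, plus the stand heading.

```bash
cat > m2.py <<'E'
from h import *
def ray(n,uv,z):
    K,D,t,M=cal(n);p=cv2.undistortPoints(np.asarray(uv,float).reshape(-1,1,2),K,D).reshape(-1,2)
    r=np.c_[p,np.ones(len(p))]@M.T;return t+r*((z-t[2])/r[:,2])[:,None]
for n in("top","side"):
    z=np.load(n+"0.npz");p,d=z["p"],z["d"];W=cloud(n,d)
    hsv=cv2.cvtColor(p,cv2.COLOR_RGB2HSV);H,S,V=[hsv[...,i].astype(int) for i in range(3)]
    X,Y,Z=W[...,0],W[...,1],W[...,2]
    near=lambda x,y,r:(np.hypot(X-x,Y-y)<r)
    def pl(m,zz):
        v,u=np.nonzero(m);return ray(n,np.c_[u,v],zz)[:,:2]
    c=pl(near(566,79,48)&(H>6)&(H<22)&(S>190)&(V>130)&(Z<30),12)
    print(n,"cross",len(c),cv2.minAreaRect(c.astype(np.float32)))
    b=pl(near(430,352,25)&((H<6)|(H>174))&(S>150)&(V>60)&(Z>28),42);print(n,"btn",b.mean(0),(b.min(0)+b.max(0))/2,np.ptp(b,0), np.nanpercentile(Z[near(429,352,9)],[10,50,90]))
    a=np.array([.8,.6]);s=(X-566)*a[0]+(Y-78)*a[1];w=-(X-566)*a[1]+(Y-78)*a[0]
    f=pl((V<60)&(s>60)&(s<215)&(abs(w)<60)&(Z<30),12);mu=f.mean(0);e=np.linalg.svd(f-mu,full_matrices=False)[2][0]
    print(n,"bar",len(f),mu,np.degrees(np.arctan2(e[1],e[0]))%180)
    hd=W[(Z>240)&(s>120)&(s<330)&(abs(w)<90)];
    q=hd-hd.mean(0);e=np.linalg.svd(q[:,:2],full_matrices=False)[2][0];print(n,"head",len(hd),hd.mean(0),"long axis",np.degrees(np.arctan2(e[1],e[0]))%180,cv2.minAreaRect(hd[:,:2].astype(np.float32)))
    col=W[(Z>40)&(Z<230)&(s>215)&(s<290)&(abs(w)<40)];print(n,"col",len(col),np.nanmedian(col,0))
    for k,m in dict(blue=near(473,-250,60)&(H>105)&(H<130)&(S>90),yellow=near(411,-270,60)&(H>22)&(H<32)&(S>150)&(V>100),green=near(536,-233,60)&(H>45)&(H<95)&(S>60)).items():
        t=pl(m&(Z>92),100);r=cv2.minAreaRect(t.astype(np.float32));e=np.linalg.svd(t-t.mean(0),full_matrices=False)[2][0];print(n,k,len(t),t.mean(0).round(1),np.round(r[0],1),np.round(r[1],1),(np.degrees(np.arctan2(e[1],e[0]))%180).round(1))
E
python3 m2.py
```

```text
top cross 109 ((564.0296630859375, 85.65409088134766), (49.26457595825195, 54.005794525146484), 81.5342788696289)
top btn [428.28186472 354.62354401] [427.78614583 354.8983682 ] [25.62894565 25.36140892] [39.5219489  43.42322212 46.11939446]
top bar 729 [670.06961644 166.34034802] 36.918765700210116
top head 691 [728.07588226 213.62163664 329.94998009] long axis 125.18458701362107 ((735.4032592773438, 215.40530395507812), (90.4635009765625, 102.76676940917969), 36.999473571777344)
top col 92 [753.48930239 233.55544671  72.35584168]
top blue 34 [ 472.1 -248.1] [ 471.8 -246.8] [ 4.5 87.5] 106.3
top yellow 60 [ 410.4 -267.3] [ 410.4 -267.7] [ 7.9 88.1] 106.0
top green 31 [ 534.2 -228.8] [ 534.1 -228.4] [ 4.1 88.3] 106.4
side cross 83 ((566.7161254882812, 84.8853988647461), (51.47664260864258, 53.075042724609375), 80.10591888427734)
side btn [429.08652182 347.1202238 ] [429.21378045 346.36419962] [21.52774539 25.57581647] [35.62929089 41.29023734 47.91152867]
side bar 514 [673.45571496 160.70821523] 37.320656260569336
side head 648 [737.05991536 200.58356628 318.73848392] long axis 142.39158445273432 ((736.3258056640625, 204.91763305664062), (77.57550048828125, 111.61470031738281), 54.65502166748047)
side col 230 [760.80072888 228.90608191 131.90345303]
side blue 33 [ 474.6 -251.4] [ 474.9 -251.9] [ 4.4 89.1] 105.8
side yellow 49 [ 412.9 -273.4] [ 412.7 -272.2] [ 5.8 92.3] 106.1
side green 36 [ 538.1 -237.9] [ 537.6 -235.8] [ 6.9 91. ] 106.2
```

```bash
python3 -m creep '{"translation":[[0,0,6],[2.5,4.5,10],[5.5,10,12],[8.5,15.5,12],[11.5,21,12],[14.5,26.5,12],[17.5,32,12],[20.5,37.5,12]],"delta_rot":[[0,0,10],[0,0,20],[0,0,30],[0,0,40],[0,0,50],[0,0,60],[0,0,70],[0,0,80]],"hand":[4,2,0,0,0,0,0,0]}'; python3 -c "
from bench import *;print(read_state()['joints'])"
```

```text
clock: 1.1
position: [389.3, -224.9, 351.2]
ee_rot: [0.753, -0.658, -0.0, -0.0]
contact_force: [1.4, -1.2, 0.1]
gripper_width: -0.1
grasp_force: 0.0
[-1.60534814e-01  9.63691506e-03 -1.72916902e-01 -2.33588462e-04
 -1.38821621e+00  2.95546966e-01]
```

```bash
python3 -m creep '{"translation":[[1.5,5.5,0],[3,11.5,0],[4,17.5,0],[4,23.5,-3],[4,29.5,-6],[4,35.5,-10],[4,41.5,-14],[3.7,47.2,-18]],"delta_rot":[[0,0,2],[0,0,4],[0,0,6],[0,0,8],[0,0,8.5],[0,0,8.5],[0,0,8.5],[0,0,8.5]],"hand":[0,0,0,0,0,0,0,0]}'; python3 -m creep '{"translation":[[0,5,-4],[0,9,-9],[0,10,-11],[0,10,-11]],"delta_rot":[[0,0,0],[0,0,0],[0,0,0],[0,0,0]],"hand":[0,0,0,0]}'
```

```text
clock: 2.1
position: [426.6, 217.6, 190.4]
ee_rot: [0.798, -0.602, 0.0, -0.0]
contact_force: [0.2, -0.5, -0.5]
gripper_width: -0.3
grasp_force: 0.0
clock: 2.6
position: [425.9, 315.5, 79.2]
ee_rot: [0.798, -0.602, -0.0, 0.003]
contact_force: [0.3, 0.2, 0.1]
gripper_width: -0.1
grasp_force: 0.0
```

```bash
python3 -m creep '{"translation":[[0.3,3.5,-1],[0.3,3.5,-2],[0.3,3.5,-2]],"delta_rot":[[0,0,0],[0,0,0],[0,0,0]],"hand":[0,0,0]}'; python3 - <<'E'
from h import *
for n in("top","side"):
    p,d=get_image(n);K,D,t,M=cal(n)
    px=cv2.projectPoints(np.array([[428.6,351,45.]]),R.from_matrix(M.T).as_rotvec(),-M.T@t,K,D)[0].ravel();u,v=px.astype(int);print(n,px)
    cv2.imwrite(f"{n}b.png",cv2.resize(p[v-30:v+30,u-40:u+40,::-1],(390,292),interpolation=cv2.INTER_CUBIC))
cv2.imwrite("pics/btn.png",np.hstack([cv2.imread("topb.png"),cv2.imread("sideb.png")]))
E
```

```text
clock: 2.98
position: [429.8, 349.8, 61.6]
ee_rot: [0.798, -0.603, -0.0, 0.001]
contact_force: [0.1, -0.9, 0.4]
gripper_width: -0.2
grasp_force: 0.0
top [167.39166583 221.06759435]
side [232.33732851 158.6935608 ]
```

View pics/btn.png

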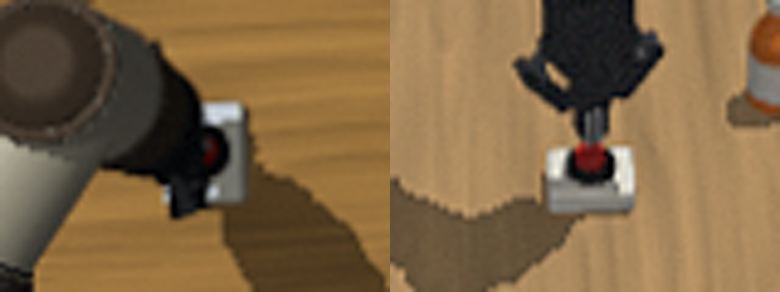

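The fingertips sit directly above the red cap (side crop at 590,150). Pressing now.

```bash
python3 -m creep '{"translation":[[0,0,-0.6],[0,0,-1.2],[0,0,-1.5],[0,0,-1.5]],"delta_rot":[[0,0,0],[0,0,0],[0,0,0],[0,0,0]],"hand":[0,0,0,0]}'; python3 -m creep '{"translation":[[0,0,-0.3],[0,0,-0.3]],"delta_rot":[[0,0,0],[0,0,0]],"hand":[0,0]}';python3 -m creep '{"translation":[[0,0,-0.3],[0,0,-0.3]],"delta_rot":[[0,0,0],[0,0,0]],"hand":[0,0]}'
```

```text
clock: 3.58
position: [429.9, 350.7, 46.1]
ee_rot: [0.798, -0.602, 0.0, 0.0]
contact_force: [0.3, -0.9, 0.3]
gripper_width: -0.2
grasp_force: 0.0
clock: 3.82
position: [430.3, 351.2, 43.6]
ee_rot: [0.798, -0.602, 0.0, -0.0]
contact_force: [0.1, -0.1, 1.1]
gripper_width: 0.1
grasp_force: 0.8
clock: 4.08
position: [430.3, 351.2, 40.7]
ee_rot: [0.798, -0.602, 0.0, -0.0]
contact_force: [0.5, 0.1, 3.0]
gripper_width: 0.0
grasp_force: 1.6
```

```bash
python3 -m creep '{"translation":[[0,0,-0.2],[0,0,-0.3],[0,0,-0.3]],"delta_rot":[[0,0,0],[0,0,0],[0,0,0]],"hand":[0,0,0]}'; python3 -m creep '{"translation":[[0,0,-0.1],[0,0,-0.1]],"delta_rot":[[0,0,0],[0,0,0]],"hand":[0,0]}'
```

```text
clock: 4.45
position: [430.3, 351.3, 38.1]
ee_rot: [0.798, -0.602, 0.0, -0.0]
contact_force: [-0.9, -1.2, 7.5]
gripper_width: 0.2
grasp_force: 3.3
clock: 4.7
position: [430.3, 351.2, 38.0]
ee_rot: [0.798, -0.602, 0.0, -0.001]
contact_force: [-3.2, -1.2, 11.9]
gripper_width: 0.1
grasp_force: 6.0
```

Hard stop at z = 38.0 with 12 N, so it is fully down. Releasing and heading to the rack.

```bash
python3 -m creep '{"translation":[[0,0,2],[0,0,6],[0,-4,10],[0,-10,13],[1,-16,15],[1.5,-22,16],[2,-28,16],[3,-34,16]],"delta_rot":[[0,0,0],[0,0,0],[0,0,0],[0,0,0],[0,0,0],[0,0,0],[0,0,0],[0,0,0]],"hand":[0,0,2,4,4,4,4,4]}'; python3 -m creep '{"translation":[[0,-6,0],[0.5,-12,0],[1,-18,0],[1.3,-24,0],[1.3,-26,0],[1.3,-26,0]],"delta_rot":[[0,0,0],[0,0,0],[0,0,0],[0,0,0],[0,0,0],[0,0,0]],"hand":[4,4,4,4,4,4]}'; python3 -c "
from bench import *;print(read_state()['joints'])"
```

```text
clock: 5.7
position: [459.3, 9.5, 196.3]
ee_rot: [0.798, -0.602, -0.0, -0.0]
contact_force: [1.4, 0.1, -0.3]
gripper_width: 40.0
grasp_force: 0.0
clock: 6.45
position: [472.1, -249.8, 195.2]
ee_rot: [0.797, -0.604, -0.001, 0.0]
contact_force: [-1.1, 0.4, -0.8]
gripper_width: 39.7
grasp_force: 0.0
[-1.83110959e-01  2.62381583e-01 -2.67567989e-01 -5.89906874e-04
 -1.04315321e+00  4.57558029e-01]
```

```bash
python3 -m creep '{"translation":[[0,0,-4],[0,0,-8],[0,0,-8.3],[0,0,-8.3]],"delta_rot":[[0,0,0.5],[0,0,0.5],[0,0,0.5],[0,0,0.5]],"hand":[4,4,4,4]}'; python3 - <<'E'
from h import *
L=[]
for n in("top","side"):
    p,d=get_image(n);W=cloud(n,d);K,D,t,M=cal(n)
    hsv=cv2.cvtColor(p,cv2.COLOR_RGB2HSV).astype(int);H,S=hsv[...,0],hsv[...,1]
    m=(np.hypot(W[...,0]-429,W[...,1]-351)<25)&((H<6)|(H>174))&(S>150)&(W[...,2]>28);print("btn z",np.median(W[m],0))
    px=cv2.projectPoints(np.array([[472,-250,100.]]),R.from_matrix(M.T).as_rotvec(),-M.T@t,K,D)[0].ravel();u,v=px.astype(int);print(n,px)
    L.append(cv2.resize(p[v-35:v+35,u-35:u+35,::-1],(390,390),interpolation=cv2.INTER_CUBIC))
cv2.imwrite("pics/pre.png",np.hstack(L))
E
```

```text
clock: 6.95
position: [473.8, -248.3, 114.4]
ee_rot: [0.801, -0.598, 0.001, -0.0]
contact_force: [0.5, 0.1, -0.4]
gripper_width: 40.2
grasp_force: 0.0
btn z [428.4103523  353.96242746  41.66611638]
top [336.53515981 195.59842156]
btn z [426.65213582 344.29232264  41.20011196]
side [253.61531912 272.71965852]
```

View pics/pre.png

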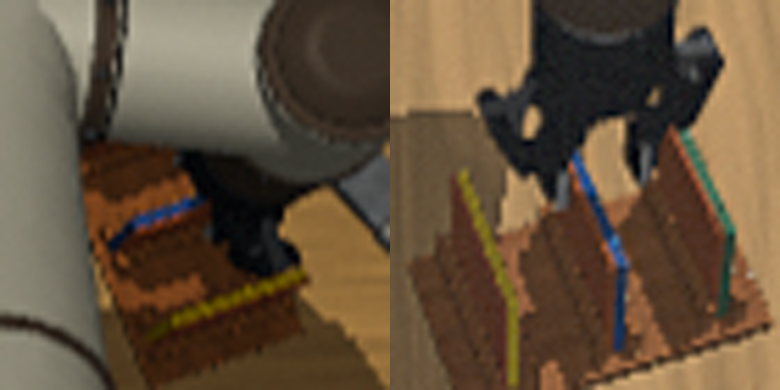

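The fingers straddle the blue tile's top edge (side crop: fingers at 560 and 642, edge centre ≈600), and the neighbours are clear. Descend and grip.

```bash
python3 -m creep '{"translation":[[-0.1,-0.1,-2],[-0.1,-0.1,-4],[-0.1,-0.1,-4.8],[-0.1,-0.1,-4.8]],"delta_rot":[[0,0,0],[0,0,0],[0,0,0],[0,0,0]],"hand":[4,4,4,4]}'; python3 -m creep '{"translation":[[0,0,0],[0,0,0],[0,0,0],[0,0,0],[0,0,0],[0,0,0]],"delta_rot":[[0,0,0],[0,0,0],[0,0,0],[0,0,0],[0,0,0],[0,0,0]],"hand":[2,1.5,1,0.5,0.5,0.5]}'
```

```text
clock: 7.55
position: [472.4, -249.7, 66.0]
ee_rot: [0.801, -0.599, 0.0, -0.0]
contact_force: [-0.4, -0.5, 0.8]
gripper_width: 40.0
grasp_force: 0.0
clock: 8.3
position: [472.4, -249.8, 66.1]
ee_rot: [0.801, -0.599, 0.001, -0.0]
contact_force: [0.5, 0.6, 5.4]
gripper_width: 8.9
grasp_force: 59.2
```

```bash
python3 -m creep '{"translation":[[0,0,1],[0,0,2.5],[0,0,4.5],[0,0,7],[0,0,10],[0,0,14],[0,0,18],[0,0,18]],"delta_rot":[[0,0,0],[0,0,0],[0,0,0],[0,0,0],[0,0,0],[0,0,0],[0,0,0],[0,0,0]],"hand":[0.5,0.5,0.5,0.5,0.5,0.5,0.5,0.5]}'
python3 - <<'E'
from h import *
s=read_state();Rt=R.from_quat(s["ee_rot"]);print(s["position"],Rt.as_matrix().round(3))
# target
psi=np.radians(36.9);a=np.radians(25);F=np.array([565.2,85.3,200])
x=np.array([np.cos(a)*np.cos(psi),np.cos(a)*np.sin(psi),np.sin(a)]);y=np.array([-np.sin(psi),np.cos(psi),0]);T=np.c_[x,y,np.cross(x,y)]
# tool y = -tile x (yaw 196) , tool z = -tile z
G=np.c_[np.cross(-T[:,0],-T[:,2]),-T[:,0],-T[:,2]]
print((R.from_matrix(G)*Rt.inv()).as_rotvec(degrees=True))
# tile centre in tool: TCP was at z66 in rack, tile centre z55, xy (472.,-250)
tcp=F-G[:,2]*11;print("tcp",tcp,"shift cm",(tcp-s["position"])/10)
E
```

```text
clock: 9.3
position: [473.7, -250.2, 250.0]
ee_rot: [0.801, -0.599, 0.004, -0.002]
contact_force: [-0.4, -0.2, -2.5]
gripper_width: 9.3
grasp_force: 58.5
[ 473.71907145 -250.21392107  250.00669663] [[ 0.283 -0.959  0.009]
 [-0.959 -0.283 -0.002]
 [ 0.005 -0.008 -1.   ]]
[ 11.32640016 -21.94835294  20.21400457]
tcp [561.48242526  82.50876593 209.96938566] shift cm [ 8.77633538 33.2722687  -4.0037311 ]
```

```bash
python3 -m creep '{"translation":[[0.8,3,0],[2,8,0],[3.5,13.5,0],[5,19,0],[6.5,24.5,0],[7.8,29.5,-1],[8.6,32.5,-2.5],[8.8,33.3,-4]],"delta_rot":[[1,-2,2],[2.5,-5,4.5],[4.5,-8.5,8],[6,-12,11],[8,-15.5,14.5],[10,-19,17.5],[11.3,-21.9,20.2],[11.3,-21.9,20.2]],"hand":[0.5,0.5,0.5,0.5,0.5,0.5,0.5,0.5]}'; python3 -m creep '{"translation":[[0,0,0],[0,0,0],[0,0,0]],"delta_rot":[[0,0,0],[0,0,0],[0,0,0]],"hand":[0.5,0.5,0.5]}'
cat > m3.py <<'E'
from h import *
psi=np.radians(36.9);a=np.radians(25);F=np.array([565.2,85.3,200])
x=np.array([np.cos(a)*np.cos(psi),np.cos(a)*np.sin(psi),np.sin(a)]);y=np.array([-np.sin(psi),np.cos(psi),0]);T=np.c_[x,y,np.cross(x,y)]
G=np.c_[np.cross(-T[:,0],-T[:,2]),-T[:,0],-T[:,2]]
s=read_state();Rt=R.from_quat(s["ee_rot"]);tcp=F-G[:,2]*11
print("err cm",(tcp-s["position"])/10,"rot",(R.from_matrix(G)*Rt.inv()).as_rotvec(degrees=True),s["gripper_width"])
L=[]
for n in("top","side"):
    p,d=get_image(n);np.savez(n+"1.npz",p=p,d=d);W=cloud(n,d);K,D,t,M=cal(n)
    q=np.array([F+T@np.array(c) for c in [(5,45,45),(5,-45,45),(5,-45,-45),(5,45,-45),(-5,-45,-45),(-5,-45,45),(-5,45,45),(-5,45,-45)]])
    px=cv2.projectPoints(q,R.from_matrix(M.T).as_rotvec(),-M.T@t,K,D)[0].reshape(-1,2)
    u,v=px.mean(0).astype(int);k=390/90
    im=cv2.resize(p[v-45:v+45,u-45:u+45,::-1],(390,390),interpolation=cv2.INTER_CUBIC);L.append(im.copy())
    o=((px-[u-45,v-45])*k+k/2).astype(np.int32)
    cv2.polylines(im,[o[:4]],True,(0,255,0),1);cv2.polylines(im,[o[4:]],True,(255,0,255),1);L[-1]=im
cv2.imwrite("pics/held.png",np.hstack(L))
E
python3 m3.py
```

```text
clock: 10.3
position: [558.6, 84.6, 204.0]
ee_rot: [0.875, -0.436, 0.092, -0.191]
contact_force: [0.2, -0.6, -1.0]
gripper_width: 9.6
grasp_force: 58.5
clock: 10.68
position: [560.3, 82.9, 206.2]
ee_rot: [0.874, -0.437, 0.093, -0.191]
contact_force: [0.3, 0.3, -0.5]
gripper_width: 9.3
grasp_force: 58.5
err cm [ 0.12113452 -0.03912524  0.37331082] rot [ 0.0671533  -0.48544161 -0.03646251] 9.252293874564186
```

View pics/held.png

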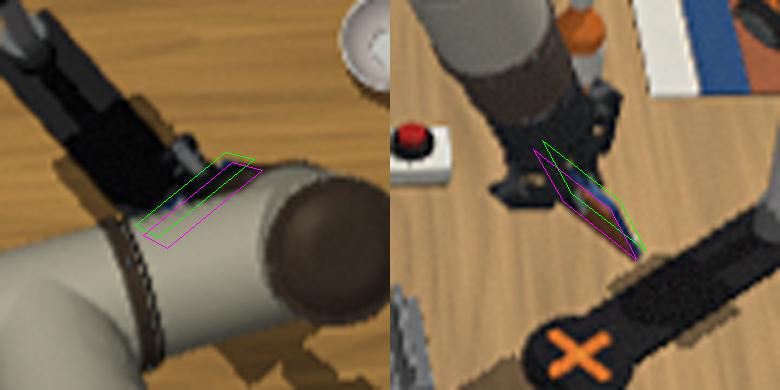

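The held tile matches the predicted outline in the side crop: bare back towards the robot, blue edge on the lens side. Small correction for a 3.7 mm sag, then a plane check.

```bash
python3 -m creep '{"translation":[[0.1,0,0.2],[0.1,0,0.35],[0.1,0,0.35],[0.1,0,0.35],[0.1,0,0.35]],"delta_rot":[[0,-0.5,0],[0,-0.5,0],[0,-0.5,0],[0,-0.5,0],[0,-0.5,0]],"hand":[0.5,0.5,0.5,0.5,0.5]}'; python3 m3.py
cat > m4.py <<'E'
from m3 import *
for n in("side","top"):
    z=np.load(n+"1.npz");p,d=z["p"],z["d"];W=cloud(n,d);Q=(W-F)@T
    hsv=cv2.cvtColor(p,cv2.COLOR_RGB2HSV).astype(int);H,S,V=[hsv[...,i] for i in range(3)]
    box=(np.abs(Q[...,0])<25)&(np.abs(Q[...,1])<60)&(np.abs(Q[...,2])<60)
    tm=box&((H<15)|(H>172))&(S>100);bm=box&(H>105)&(H<130)&(S>100)
    for k,m in(("terra",tm),("blue",bm)):
        q=Q[m];print(n,k,len(q))
        if len(q)>20:
            print(np.percentile(q,[1,50,99],axis=0).round(1))
            A=np.c_[q[:,1:],np.ones(len(q))];c=np.linalg.lstsq(A,q[:,0],rcond=None)[0];r=q[:,0]-A@c;g=abs(r)<4
            c=np.linalg.lstsq(A[g],q[g,0],rcond=None)[0];print(" tilt deg",np.degrees(c[:2]).round(1),"x off",c[2].round(1),g.sum())
E
python3 m4.py
```

```text
clock: 11.4
position: [561.0, 83.4, 208.9]
ee_rot: [0.874, -0.436, 0.097, -0.193]
contact_force: [-1.1, -0.0, -2.0]
gripper_width: 9.0
grasp_force: 58.5
err cm [ 0.04861367 -0.08805466  0.10465111] rot [ 0.08562011 -0.05131587 -0.08040721] 8.978930013194619
err cm [ 0.04947254 -0.08654313  0.10969645] rot [ 0.08883707 -0.05615417 -0.08103339] 9.045061266095676
side terra 68
[[ -7.2 -45.1 -50. ]
 [ -4.7 -22.5  -9. ]
 [ -2.6  21.6  48.3]]
 tilt deg [-0.3 -0.4] x off -4.8 67
side blue 29
[[ -0.8 -42.7 -45.5]
 [  1.4 -25.4  40.6]
 [ 18.8   5.7  56.9]]
 tilt deg [ 2.8 -0.9] x off 3.1 25
top terra 0
top blue 9
```

```bash
python3 -m creep '{"translation":[[0,-0.1,0.1],[0,-0.1,0.1],[0,-0.1,0.1],[0,-0.1,0.1],[0,-0.1,0.1],[0,-0.1,0.1]],"delta_rot":[[0,0,0],[0,0,0],[0,0,0],[0,0,0],[0,0,0],[0,0,0]],"hand":[0.5,0.5,0.5,0.5,0.5,0.5]}'; python3 m3.py
```

```text
clock: 12.35
position: [561.0, 82.4, 210.0]
ee_rot: [0.874, -0.436, 0.097, -0.193]
contact_force: [-0.1, -0.2, -1.3]
gripper_width: 9.1
grasp_force: 58.5
err cm [0.04921268 0.01389839 0.00120028] rot [ 0.08419905 -0.04776452 -0.07803263] 9.060124445590256
```

View pics/held.png

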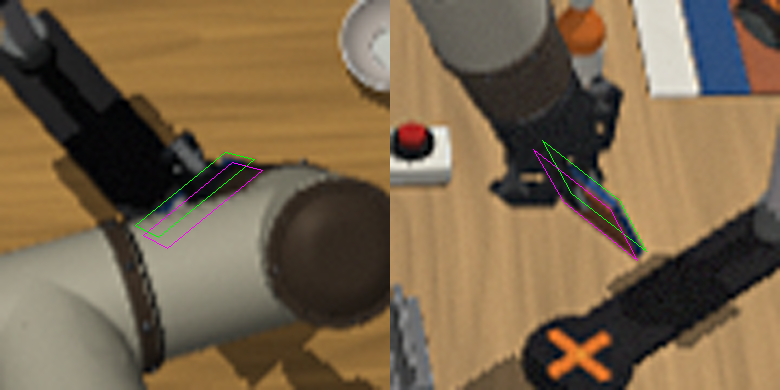

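The outline now fits the held tile to within a pixel in the side crop: bottom corner at (638,255), top corner at (618,203). The arm is steady.

```bash
python3 -c "
from bench import *
print(job_done())"
```

```text
the job is handed in; nothing more can be done
None
```

Job handed in at about 12 s: I pressed the timer button to its stop and let it spring back, then lifted the blue tile out. The gripper is holding it steady at the focus point, flower side to the lens, within about 1 mm and 1° of the measured target (camera calibration is good to about 2 mm).

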